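Hang the cutlery caddy back on its stud

ROBOT

A 6-joint arm with a two-finger parallel gripper is mounted at the origin on the work surface. World frame = base frame: x ahead of the robot, y to its left, z up, the work surface at z = 0. Lengths are in m, angles in rad, forces in N, time in s.
With the tool pointing down it reaches from about 0.35 to 0.975 m from the base axis. Payload 4.9 kg.
Tool frame: the origin (TCP) lies midway between the tips of the shut fingers; the grasp point (between the pads) lies 19 mm behind it; z points along the fingers, y is the line along which they close (so a half turn about z gives the same grasp; the last joint's range is limited). The gripper opens to 85 mm and grips with 20 to 120 N. Pads are 22 mm wide; open, the fingers measure 114 mm over their backs; the gripper's body (76 mm by 85 mm) begins 54 mm behind the grasp point. The pads swing forward as they close: fully open they stand 13 mm farther back than shut.
Start: joints at [1.038, 0.053, 1.613, -0, 1.476, -0.119], TCP at [0.251, 0.572, 0.231] pointing down, gripper open.
Joint ranges: [-3.01, 3.01], [-1.01, 2.22], [0.06, 2.58], [-1.02, 4.17], [0.09, 2.62], [-3.14, 3.14]. Speed limits (rad/s): [2.57, 2.57, 3.14, 3.14, 3.14, 3.14].

INTERFACE

Orientations are given as a rotation vector (axis times angle).
In Python, from station import ctrl gives the robot as it stands.
- The arm moves only by the shell command python3 -m handwheel 'ROWS' [FORCE]. ROWS is JSON, a list of rows, each an object with "gripper": the gripper command: -1 is fully open, 1 is shut, values between are in proportion; "offset": the shift along the tool's x, y, z in mm, a list of three; "rotation": the turn, a rotation vector about the tool's x, y, z in rad, a list of three. A call has exactly 8 rows; each row is the pose to reach, as a shift and turn from the pose commanded when the call began, along the tool's axes at that moment; what a row does not reach only later rows make up. A row lasts 1/8 s, in which the tool goes at most 62.5 mm and 10.7 degrees, less where a joint would pass 70% of its speed; a pose out of reach is approached as far as the arm can. A call with a gripper value outside its range is refused whole. The fingers move at their own pace and stop on an object; FORCE is the grip in N (left out, the last holds). Time passes only in rows, so rows that repeat a pose let the fingers close, or fill a call up. It gives the time, the measured TCP pose, the force, the opening and the grip force at its end, in the units of the state.
- ctrl.get_obs(): the state, without advancing time (a new reading comes with each control period).
- ctrl.get_image(name): name is "scene" or "top" or "wrist"; returns a dict with "image" (400x640x3 uint8, red, green, blue), "fovy" (degrees; the focal length in pixels is half the picture's height over the tangent of half this angle, whatever the lens; pixels are square), "cx", "cy" (the principal point, pixels), "xyz" and "attitude" of the camera in the world. Camera axes: x right, y up, looking along -z (the intrinsics and any distortion apply to the point x, -y, -z); pixel columns grow to the right and rows downward; lengths in m; the calibration is good to about 2 mm. A picture is of the moment at which its call begins. There is no depth.
- ctrl.finish_job(): hands the job in; it is judged then, once.
The state is a dict: "t": time; "q": joint angles; "dq": joint speeds; "effort": joint torques, N m; "tool_pos": TCP position; "tool_rot": TCP orientation; "contact_force": force on the tool from outside, world axes, zero at the start; "wrist_torque": the same for the moment, N m; "opening": finger opening in m; "grip_force": force on a finger pad.
Only numpy, scipy, OpenCV 4.12 (cv2) and the standard library are available. Lean on these libraries where they do the work, as an engineer would, in place of code of your own. Each camera call takes 0.05 s, during which the arm holds its last target. There are 200 camera calls.

TASK

Hang the grey cutlery caddy back on the end of the oak cutlery chest: press the round end of the keyhole in its back over the stud head until the back lies flat on the oak, then push the caddy straight down until it is fully home on the stud, and let go so that it hangs there upright. Feel for the stud gently, never forcing the caddy against the chest, and leave the cups, pepper mill, bowl and canister where they are.

Things in the scene. Friction and masses are not known exactly. Their poses are not given: they have to be found in the camera images.
- caddy: Cutlery caddy, grey sheet metal, open-topped upright box 64 mm wide (its x), 80 mm deep (y), 120 mm high, about 0.24 kg, loose on the worktop. Origin: centre of its underside; z up. The flat back, with the keyhole in a bright steel patch, is at y = +40 mm, the front at -40 mm. Grip it from above across its 64 mm width, fingers outside the plain side walls (3 mm thick, full height).
- hole (a point): Centre of the round end of the caddy's keyhole, on the outer face of its back: 78 mm above the underside, mid width; axes as the caddy's. Round end 20 mm across; a slot 11 mm wide runs straight up from it. The back is 4 mm thick; inside, lips beside the slot slope up to 6.3 mm, so the stud head rides over them with a firm rub.
- seat (a point): Point on the outer face of the caddy's back, 98 mm above the underside, 20 mm above the hole's centre: where the stud's axis lies when the stud stands in the closed upper end of the slot, so that the caddy is fully home. Axes as the caddy's.
- chest: Oak cutlery chest with two white drawers, fixed: 280 mm deep (its x), 340 mm wide (its y), 215 mm high. Origin: centre of its underside; drawers face its +x. Its plain upright end at y = -170 mm carries the stud; outward from that end is the chest's -y. The caddy hangs there with its y axis along the chest's y (same yaw).
- slot_end (a point): Near end (towards the chest's -x) of the dark level slot, 50 mm long, in the brass track let in flush in the chest's end face; 165 mm above the worktop; axes as the chest's. The stud stands out of the slot along the chest's -y at this height, clamped anywhere with its axis 8 to 42 mm from this point along the chest's +x: not measured, see it or feel for it. It does not slide when pushed.
- stud (a joint): Give of the stud's head outward against its spring, 0 to 3 mm; 0 at rest. Head 17 mm across, 3.5 mm thick, top 8.5 mm out from the face, 5 mm of room under it; shank 8 mm across. Off the hole, the caddy's back stops on the head 8.5 mm short of the oak. The spring (3 to 4 N) makes the slide rub: push down some 5 to 10 N for 20 mm; weight alone does not bring it home.
- cup_a: White cup, 76 mm across, 75 mm high; bystander. Origin: centre of its underside.
- cup_b: White cup like the other, 76 mm across, 75 mm high; bystander. Origin: centre of its underside.
- pepper_mill: Dark wooden pepper mill, 56 mm across, 180 mm high; bystander. Origin: centre of its underside.
- bowl: Wooden bowl, 130 mm across, 60 mm high; bystander. Origin: centre of its underside.
- canister: White lidded canister, 104 mm across, 152 mm high; bystander. Origin: centre of its underside.
Not all that is in view belongs to the job. Of the things that look like the caddy, take the one that is farthest from the robot's base at the start.

How it is judged:
By the outcome, as a careful person would: the job done as asked, in the order asked, and still so for the second after the job is handed in, with the robot touching nothing.
It also fails if it takes over 72 s, if anything falls off the work surface, if the arm or the gripper's body presses on something with over 40 N, if the wrist force passes 120 N, or if a joint passes its speed limit or range.

## Working session

There is one attempt and no reset: what is moved stays moved. The work goes in short steps, Python scripts to look and compute and a shell command to move; the robot and the scene stay as the last step left them, time stands still between calls to the robot, and variables do not carry over. Pictures are saved under pics/ and viewed, at most 10 in all, crops included, and the job is handed in when it is done.

```bash
ls; mkdir -p pics
python3 - <<'E'
from station import ctrl
import cv2
for n in ("scene","top","wrist"):
    d=ctrl.get_image(n); cv2.imwrite(f"pics/{n}0.png",d["image"][:,:,::-1])
    print(n,{k:v for k,v in d.items() if k!="image"})
o=ctrl.get_obs(); print(o)
E
```

```text
pics
scene {'fovy': 49.61831031464464, 'cx': 321.1953773243226, 'cy': 203.8428643586373, 'xyz': array([ 1.24447559, -0.88883012,  0.86269849]), 'attitude': array([0.92591049, 0.37959758, 0.67251002])}
top {'fovy': 47.57223524772199, 'cx': 320.32897028143526, 'cy': 191.13049952188445, 'xyz': array([ 0.29779247, -0.07379919,  1.44042523]), 'attitude': array([ 0.12774472, -0.10513694, -1.54805926])}
wrist {'fovy': 71.41379560065265, 'cx': 320.8129075846101, 'cy': 199.79942231671572, 'xyz': array([0.17806898, 0.60414058, 0.37203466]), 'attitude': array([-0.28231506, -0.18069777,  1.14715917])}
{'t': 0.15, 'q': array([ 1.03801734e+00,  5.32102448e-02,  1.61398887e+00, -1.31619741e-05,
        1.47601516e+00, -1.19006843e-01]), 'dq': array([-0.00112974, -0.00255358, -0.00326943, -0.00027178,  0.00238285,
        0.00125301]), 'effort': array([ 1.80642633e-04, -3.94242203e+01, -3.70721447e+01, -1.09426101e-04,
        4.73508248e-03, -5.90206923e-06]), 'tool_pos': array([0.25104485, 0.57182405, 0.23033619]), 'tool_rot': array([-6.45218944e-01, -3.07410268e+00,  2.41936014e-03]), 'contact_force': array([ 0.38055752, -0.33452151, -1.12706147]), 'wrist_torque': array([0.01059032, 0.0077517 , 0.01687007]), 'grip_force': 0.0, 'opening': 0.08512161540276772}
```

View pics/scene0.png

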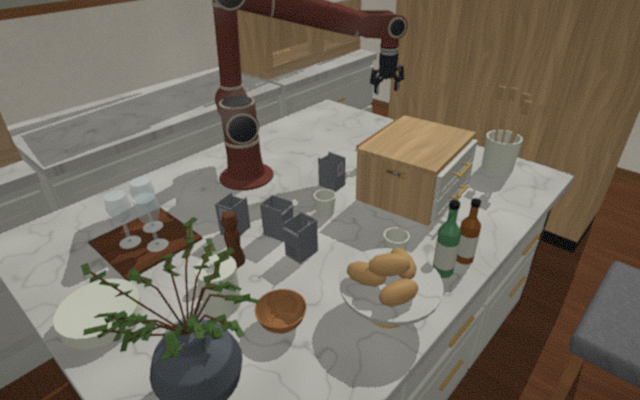

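View pics/top0.png

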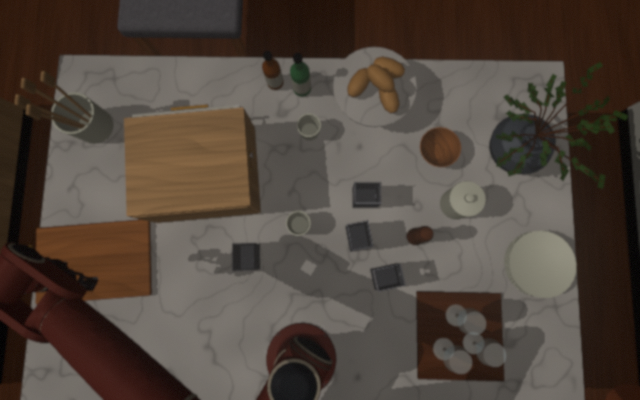

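```bash
cat > h.py <<'E'
import numpy as np, cv2
from station import ctrl
from scipy.spatial.transform import Rotation as R
def cam(d):
    f=200/np.tan(np.radians(d["fovy"]/2)); return f,d["cx"],d["cy"],np.array(d["xyz"]),R.from_rotvec(d["attitude"])
def px2(d,u,v,axis,val):   # pixel -> point on plane world[axis]=val
    f,cx,cy,c,r=cam(d); w=r.apply([(u-cx)/f,-(v-cy)/f,-1]); return c+w*(val-c[axis])/w[axis]
def proj(d,p):
    f,cx,cy,c,r=cam(d); q=r.inv().apply(np.atleast_2d(p)-c); return np.c_[cx+f*q[:,0]/-q[:,2],cy-f*q[:,1]/-q[:,2]]
E
python3 - <<'E'
import cv2,numpy as np
t=cv2.imread("pics/top0.png");s=cv2.imread("pics/scene0.png")
A=cv2.resize(t[90:230,110:310],(800,560),interpolation=cv2.INTER_CUBIC)
a=cv2.resize(t[170:230,340:400],(400,400),interpolation=cv2.INTER_CUBIC) #6.667
b=cv2.resize(s[120:220,350:450],(400,400),interpolation=cv2.INTER_CUBIC)#4
c=cv2.resize(t[90:140,110:310],(800,200),interpolation=cv2.INTER_CUBIC)#4
a=cv2.convertScaleAbs(a,alpha=1.8);c=cv2.convertScaleAbs(c,alpha=1.5)
cv2.imwrite("pics/c1.png",np.vstack([np.hstack([a,b]),c]))
E
```

```text
(no output)
```

View pics/c1.png

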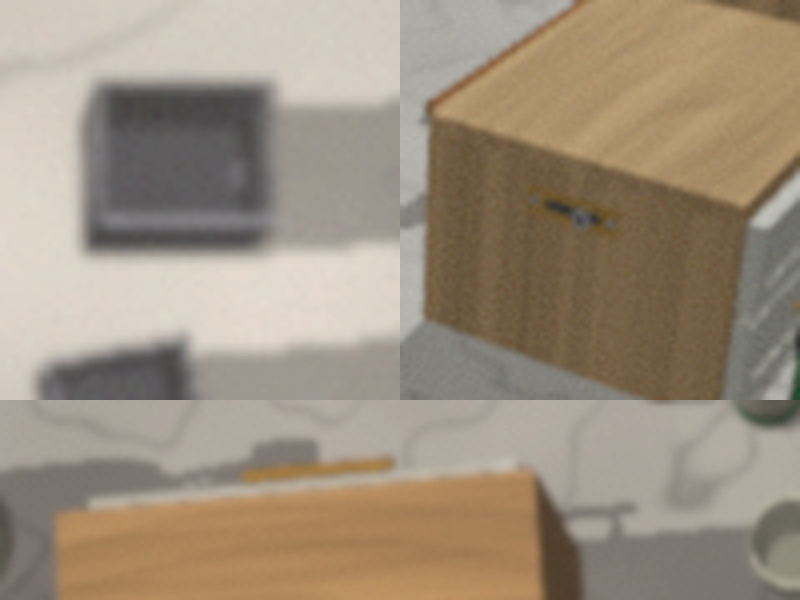

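Run:
```python
from h import *
d=ctrl.get_image("top");s=ctrl.get_image("scene")
P=[px2(d,u,v,2,.215) for u,v in((243.25,107.5),(123.75,118.25),(249,208),(128,216))]
print(np.round(P,4))
print("caddy",np.round([px2(d,340+u/6.667,170+v/6.667,2,.12) for u,v in((95,82),(272,82),(268,228),(100,225))],4))
print("other",np.round([px2(d,u,v,2,.12) for u,v in((359,236),(386,277),(246,257))],3))
# scene: chest end plane corners and stud at z
for n,u,v,z in(("top-x",430,107,.215),("top+x",750,208,.215),("bot-x",428,320,0),("slot-",543,205,.165),("slot+",600,222,.165),("stud",583,217,.165)):
    print(n,np.round(px2(s,350+(u-400)/4,120+v/4,2,z),4))
# near stereo check caddy front-lower rim
A=cv2.resize(s["image"][205:270,255:335,::-1],(800,650),interpolation=cv2.INTER_CUBIC)[:600]
A=cv2.convertScaleAbs(A,alpha=1.8); cv2.imwrite("pics/c2.png",A)
```

```text
[[0.7151 0.1677 0.215 ]
 [0.6783 0.5034 0.215 ]
 [0.4311 0.139  0.215 ]
 [0.4029 0.4682 0.215 ]]
caddy [[ 0.5236 -0.1521  0.12  ]
 [ 0.525  -0.2303  0.12  ]
 [ 0.46   -0.2286  0.12  ]
 [ 0.4599 -0.1549  0.12  ]]
other [[ 0.366 -0.167  0.12 ]
 [ 0.251 -0.245  0.12 ]
 [ 0.299  0.158  0.12 ]]
top-x [0.4427 0.1448 0.215 ]
top+x [0.7293 0.1677 0.215 ]
bot-x [0.4435 0.1505 0.    ]
slot- [0.561  0.1452 0.165 ]
slot+ [0.6112 0.1523 0.165 ]
stud [0.5965 0.1501 0.165 ]
```

View pics/c2.png

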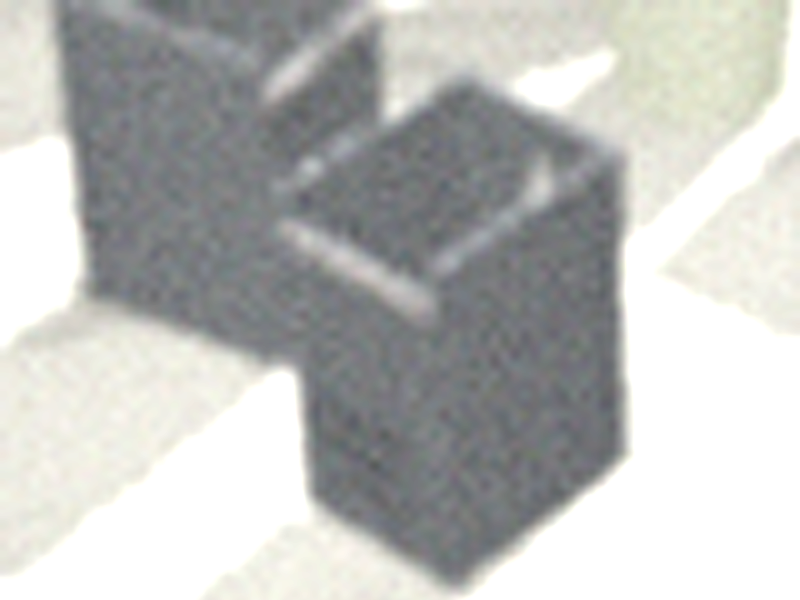

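The target caddy (scene px ~300,240; top px 367,194) has its keyhole on the inside of its +y wall, so its back already faces the chest. The stud shows at scene px (396,174). I'll go to a viewpoint where the wrist camera sees both.

```bash
python3 -m handwheel '[{"gripper":-1,"offset":[-30,-28,-40],"rotation":[0,0,0]},{"gripper":-1,"offset":[-72,-68,-55],"rotation":[0,0,0]},{"gripper":-1,"offset":[-115,-108,-55],"rotation":[0,0,0]},{"gripper":-1,"offset":[-158,-148,-55],"rotation":[0,0,0]},{"gripper":-1,"offset":[-200,-188,-55],"rotation":[0,0,0]},{"gripper":-1,"offset":[-243,-228,-55],"rotation":[0,0,0]},{"gripper":-1,"offset":[-286,-268,-55],"rotation":[0,0,0]},{"gripper":-1,"offset":[-328,-308,-55],"rotation":[0,0,0]}]' 30
python3 -m handwheel '[{"gripper":-1,"offset":[-43,-40,0],"rotation":[0,0,0]},{"gripper":-1,"offset":[-86,-80,0],"rotation":[0,0,0]},{"gripper":-1,"offset":[-129,-120,0],"rotation":[0,0,0]},{"gripper":-1,"offset":[-160,-150,0],"rotation":[0,0,0]},{"gripper":-1,"offset":[-172,-162,0],"rotation":[0,0,0]},{"gripper":-1,"offset":[-172,-162,0],"rotation":[0,0,0]},{"gripper":-1,"offset":[-172,-162,0],"rotation":[0,0,0]},{"gripper":-1,"offset":[-172,-162,0],"rotation":[0,0,0]}]'
python3 - <<'E'
from h import *
d=ctrl.get_image("wrist"); np.save("pics/w1.npy",d,allow_pickle=True)
cv2.imwrite("pics/w1.png",cv2.convertScaleAbs(cv2.resize(d["image"][:,:,::-1],(800,500),interpolation=cv2.INTER_CUBIC),alpha=1.2))
print(d["xyz"],R.from_rotvec(d["attitude"]).as_matrix()); print(ctrl.get_obs()["q"])
print(proj(d,[[.59,.145,.165],[.492,-.192,.12]]))
E
```

```text
t: 1.25
tool_pos: [0.4281, 0.1566, 0.2865]
tool_rot: [0.645, 3.074, 0.001]
contact_force: [1.1, 0.2, -0.0]
opening: 0.0853
grip_force: 0.0
t: 2.25
tool_pos: [0.5199, -0.0578, 0.2865]
tool_rot: [0.642, 3.075, 0.0]
contact_force: [1.2, -0.0, -0.1]
opening: 0.0854
grip_force: 0.0
[ 0.44668297 -0.02584853  0.42830611] [[ 4.00460948e-01 -8.70649724e-01 -2.85657289e-01]
 [ 9.16313505e-01  3.80242977e-01  1.25637726e-01]
 [-7.67273549e-04 -3.12064635e-01  9.50060564e-01]]
[-2.53418742e-01 -2.20581522e-01  1.77889874e+00  1.90785635e-04
  1.58295750e+00 -1.41221534e+00]
[[541.81070627 176.73062881]
 [206.80901517 205.26850681]]
```

View pics/w1.png

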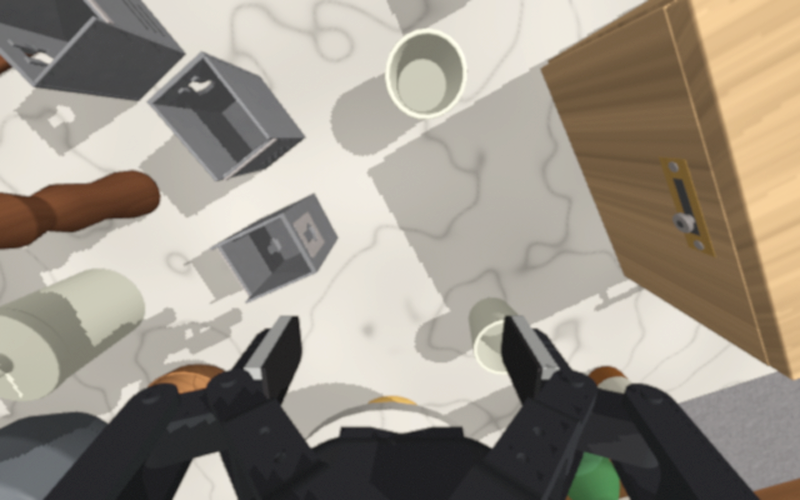

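Run:
```python
from h import *
im=np.load("pics/w1.npy",allow_pickle=True).item()["image"][:,:,::-1]
a=cv2.resize(im[150:250,170:270],(500,500),interpolation=cv2.INTER_CUBIC)
b=cv2.resize(im[120:220,515:575],(300,500),interpolation=cv2.INTER_CUBIC)
cv2.imwrite("pics/c3.png",cv2.convertScaleAbs(np.hstack([a,b]),alpha=1.3))
```

```text
(no output)
```

View pics/c3.png

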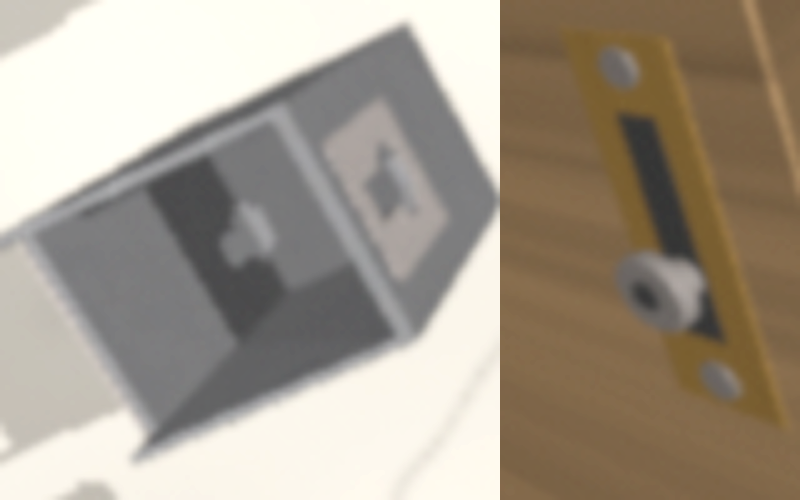

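Run:
```python
from h import *
from scipy.optimize import least_squares
d=np.load("pics/w1.npy",allow_pickle=True).item()
c=np.array([(280,103),(410,343),(135,462),(22,235),(405,22),(498,200)])/5+[170,150]
loc=np.array([(-32,40,120),(32,40,120),(32,-40,120),(-32,-40,120),(-32,40,0),(32,40,0)])/1e3
W=lambda p:np.c_[loc[:,:2]@np.array([[np.cos(p[2]),np.sin(p[2])],[-np.sin(p[2]),np.cos(p[2])]])+p[:2],loc[:,2]]
r=least_squares(lambda p:(proj(d,W(p))-c).ravel(),[.49,-.19,0]);print("caddy",r.x,np.round(r.fun,1))
q=lambda u,v:(515+(u-500)/5,120+v/5)
s0=px2(d,*q(637,117),2,.165);s1=px2(d,*q(712,340),2,.165);h=px2(d,*q(648,294),2,.165)
print(s0,s1,np.linalg.norm(s1-s0),"head",h)
e=[px2(d,u/1.25,v/1.25,2,z) for u,v,z in((667,8,.215),(793,378,.215),(545,70,0),(627,275,0))];print(np.round(e,4))
y=lambda a,b:np.arctan2(b[1]-a[1],b[0]-a[0]);print("yaws",y(s0,s1),y(e[0],e[1]),y(e[2],e[3]))
print([proj(d,[h])])
```

```text
caddy [ 0.49750297 -0.18869014  0.00695105] [ 1.6 -0.3  2.5 -0.1  0.1  0.7 -6.7  0.8  1.5 -0.6  1.9  0.3]
[0.55785355 0.15103306 0.165     ] [0.60763275 0.15704856 0.165     ] 0.05014134301190743 head [0.5931752  0.14712387 0.165     ]
[[0.4443 0.1275 0.215 ]
 [0.7167 0.1698 0.215 ]
 [0.4473 0.1476 0.    ]
 [0.7278 0.1782 0.    ]]
yaws 0.12026052237963612 0.15418183696271398 0.10869319312386255
[array([[544.6, 178.8]])]
```

```bash
cat >> h.py <<'E'
def goto(pos,yaw):  # offset mm + rotation in present tool axes, for tool down with tool x at 90deg+yaw
    o=ctrl.get_obs(); r=R.from_rotvec(o["tool_rot"])
    t=R.from_matrix(np.array([[-np.sin(yaw),np.cos(yaw),0],[np.cos(yaw),np.sin(yaw),0],[0,0,-1]]).T.T)
    t=R.from_matrix(np.column_stack([[-np.sin(yaw),np.cos(yaw),0],[np.cos(yaw),np.sin(yaw),0],[0,0,-1]]))
    print("off",np.round(r.inv().apply(np.array(pos)-o["tool_pos"])*1e3,1),"rot",np.round((r.inv()*t).as_rotvec(),3))
E
sed -i '/\.T\.T)/d' h.py
python3 - <<'E'
from h import *
from scipy.optimize import least_squares
d=np.load("pics/w1.npy",allow_pickle=True).item()
c=np.array([(280,103),(410,343),(135,462),(405,22),(498,200)])/5+[170,150]
loc=np.array([(-32,40,120),(32,40,120),(32,-40,120),(-32,40,0),(32,40,0)])/1e3
W=lambda p:np.c_[loc[:,:2]@np.array([[np.cos(p[2]),np.sin(p[2])],[-np.sin(p[2]),np.cos(p[2])]])+p[:2],loc[:,2]]
r=least_squares(lambda p:(proj(d,W(p))-c).ravel(),[.49,-.19,0]);x,y,w=r.x;print("caddy",r.x,np.round(r.fun,1))
g=np.array([x+.008*np.sin(w),y-.008*np.cos(w)]);print(g)
goto([*g,.16],w);goto([*g,.078],w)
E
```

```text
caddy [ 0.49690378 -0.19053005  0.01213916] [-0.3 -0.3  1.  -0.2 -1.3  0.9  0.1 -0.6  0.8  0.3]
[ 0.49700089 -0.19852946]
off [ -35.3 -138.   126.5] rot [0.    0.    1.147]
off [ -35.2 -138.   208.5] rot [0.    0.    1.147]
```

```bash
python3 -m handwheel '[{"gripper":-1,"offset":[-6,-23,5],"rotation":[0,0,0.18]},{"gripper":-1,"offset":[-12,-46,25],"rotation":[0,0,0.36]},{"gripper":-1,"offset":[-18,-69,50],"rotation":[0,0,0.54]},{"gripper":-1,"offset":[-24,-92,75],"rotation":[0,0,0.72]},{"gripper":-1,"offset":[-30,-115,100],"rotation":[0,0,0.9]},{"gripper":-1,"offset":[-35,-138,115],"rotation":[0,0,1.08]},{"gripper":-1,"offset":[-35.3,-138,126.5],"rotation":[0,0,1.147]},{"gripper":-1,"offset":[-35.3,-138,126.5],"rotation":[0,0,1.147]}]'
python3 - <<'E'
from h import *
d=ctrl.get_image("wrist")
cv2.imwrite("pics/w2.png",d["image"][:,:,::-1])
goto([.497,-.1985,.078],.012)
E
```

```text
t: 3.3
tool_pos: [0.4963, -0.1989, 0.1588]
tool_rot: [-2.207, -2.232, 0.001]
contact_force: [0.7, 0.5, 0.8]
opening: 0.0854
grip_force: 0.0
off [ 0.5  0.2 81.7] rot [-0.001 -0.    -0.   ]
```

View pics/w2.png

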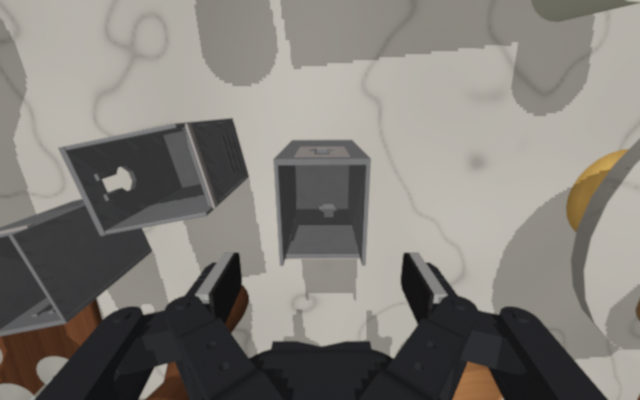

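```bash
python3 -m handwheel '[{"gripper":-1,"offset":[0,0,30],"rotation":[0,0,0]},{"gripper":-1,"offset":[0,0,60],"rotation":[0,0,0]},{"gripper":-1,"offset":[0,0,82],"rotation":[0,0,0]},{"gripper":-1,"offset":[0,0,82],"rotation":[0,0,0]},{"gripper":1,"offset":[0,0,82],"rotation":[0,0,0]},{"gripper":1,"offset":[0,0,82],"rotation":[0,0,0]},{"gripper":1,"offset":[0,0,82],"rotation":[0,0,0]},{"gripper":1,"offset":[0,0,82],"rotation":[0,0,0]}]' 80
python3 - <<'E'
from h import *
d=ctrl.get_image("wrist");np.save("pics/w3.npy",d,allow_pickle=True)
cv2.imwrite("pics/w3.png",d["image"][:,:,::-1])
print(ctrl.get_obs()["contact_force"])
E
```

```text
t: 4.35
tool_pos: [0.4982, -0.2004, 0.08]
tool_rot: [2.208, 2.23, 0.001]
contact_force: [-1.3, 0.3, 6.0]
opening: 0.0632
grip_force: 88.6
[-1.42403703  1.04571083  6.19219308]
```

View pics/w3.png

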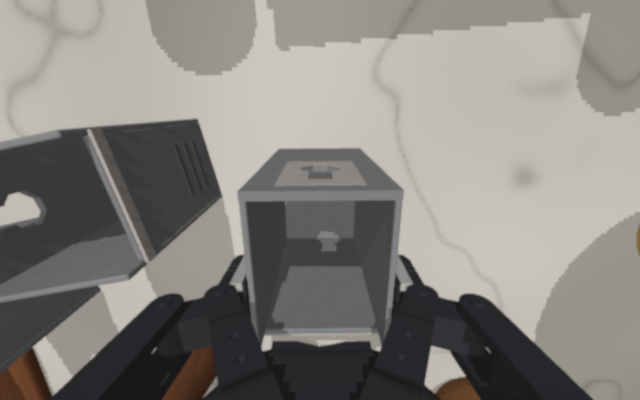

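Run:
```python
from h import *
d=np.load("pics/w3.npy",allow_pickle=True).item();o=ctrl.get_obs()
a=px2(d,240.5,191,2,.12);b=px2(d,402.5,190,2,.12);print(a,b,np.linalg.norm(b-a))
m=(a+b)/2; r=R.from_rotvec(o["tool_rot"]);print("back-top mid in tool mm",r.inv().apply(m-o["tool_pos"])*1e3,"yaw",np.arctan2(b[1]-a[1],b[0]-a[0]), r.as_matrix().round(3))
```

```text
[ 0.4671489  -0.15065934  0.12      ] [ 0.52885316 -0.1496928   0.12      ] 0.06171182373930446
back-top mid in tool mm [ 50.18800267   0.38274167 -40.0571616 ] yaw 0.01566268834518373 [[-0.01   1.     0.003]
 [ 1.     0.01  -0.002]
 [-0.002  0.003 -1.   ]]
```

```bash
cat >> h.py <<'E'
PSI=.113
def tcp(gap,along=0,z=.167,psi=PSI,h=(.5932,.1471)): # hole on stud axis, back 'gap' mm out of head top
    n=np.array([np.sin(psi),-np.cos(psi)]);e=np.array([np.cos(psi),np.sin(psi)])
    p=np.array(h)+n*(gap+49.5)/1e3+e*(along-.3)/1e3
    return [*p,z]
E
python3 - <<'E'
from h import *
print(tcp(25));goto(tcp(25,z=.2),PSI)
E
```

```text
[np.float64(0.6013025087766667), np.float64(0.07304131143799508), 0.167]
off [ 272.2  106.2 -120.1] rot [ 0.003  0.002 -0.103]
```

```bash
python3 -m handwheel '[{"gripper":1,"offset":[0,0,-30],"rotation":[0,0,0]},{"gripper":1,"offset":[0,0,-75],"rotation":[0,0,0]},{"gripper":1,"offset":[30,10,-110],"rotation":[0,0,0]},{"gripper":1,"offset":[75,30,-120],"rotation":[0,0,-0.03]},{"gripper":1,"offset":[120,50,-120],"rotation":[0,0,-0.06]},{"gripper":1,"offset":[165,68,-120],"rotation":[0,0,-0.09]},{"gripper":1,"offset":[210,85,-120],"rotation":[0.003,0.002,-0.103]},{"gripper":1,"offset":[240,100,-120],"rotation":[0.003,0.002,-0.103]}]'
python3 - <<'E'
from h import *
goto(tcp(25),PSI);print(ctrl.get_obs()["contact_force"])
E
```

```text
t: 5.4
tool_pos: [0.5943, 0.0434, 0.1969]
tool_rot: [-2.087, -2.341, 0.002]
contact_force: [0.1, 0.7, -3.4]
opening: 0.0629
grip_force: 89.2
off [28.5 10.5 29.9] rot [-0.004 -0.003  0.002]
[ 0.12015139  0.66168581 -3.36468826]
```

```bash
python3 -m handwheel '[{"gripper":1,"offset":[10,3,10],"rotation":[0,0,0]},{"gripper":1,"offset":[20,7,20],"rotation":[0,0,0]},{"gripper":1,"offset":[28.5,10.5,30],"rotation":[0,0,0]},{"gripper":1,"offset":[28.5,10.5,30],"rotation":[0,0,0]},{"gripper":1,"offset":[28.5,10.5,30],"rotation":[0,0,0]},{"gripper":1,"offset":[28.5,10.5,30],"rotation":[0,0,0]},{"gripper":1,"offset":[28.5,10.5,30],"rotation":[0,0,0]},{"gripper":1,"offset":[28.5,10.5,30],"rotation":[0,0,0]}]'
python3 - <<'E'
from h import *
goto(tcp(25),PSI)
d=ctrl.get_image("wrist");s=ctrl.get_image("scene");np.save("pics/w4.npy",d,allow_pickle=True)
a=cv2.resize(d["image"][60:260,200:440,::-1],(480,400),interpolation=cv2.INTER_CUBIC)
b=cv2.resize(s["image"][130:230,350:430,::-1],(320,400),interpolation=cv2.INTER_CUBIC)
cv2.imwrite("pics/w4.png",cv2.convertScaleAbs(np.hstack([a,b]),alpha=1.4))
E
```

```text
t: 6.4
tool_pos: [0.6018, 0.0707, 0.1682]
tool_rot: [-2.091, -2.341, 0.001]
contact_force: [0.1, -0.6, -3.1]
opening: 0.0629
grip_force: 89.2
off [ 2.4 -0.2  1.2] rot [-0.002 -0.002 -0.   ]
```

View pics/w4.png

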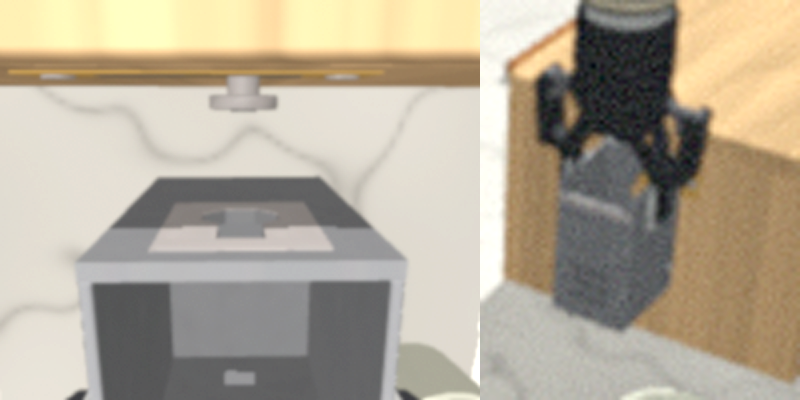

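```bash
python3 -m handwheel '[{"gripper":1,"offset":[5,0.6,1.2],"rotation":[-0.002,-0.002,0]},{"gripper":1,"offset":[12,0.6,1.2],"rotation":[-0.002,-0.002,0]},{"gripper":1,"offset":[18,0.6,1.2],"rotation":[-0.002,-0.002,0]},{"gripper":1,"offset":[22,0.6,1.2],"rotation":[-0.002,-0.002,0]},{"gripper":1,"offset":[24,0.6,1.2],"rotation":[-0.002,-0.002,0]},{"gripper":1,"offset":[26,0.6,1.2],"rotation":[-0.002,-0.002,0]},{"gripper":1,"offset":[28,0.6,1.2],"rotation":[-0.002,-0.002,0]},{"gripper":1,"offset":[28,0.6,1.2],"rotation":[-0.002,-0.002,0]}]'
python3 - <<'E'
from h import *
goto(tcp(0,.6),PSI)
d=ctrl.get_image("wrist")
cv2.imwrite("pics/w5.png",cv2.resize(d["image"][80:240,220:420,::-1],(600,480),interpolation=cv2.INTER_CUBIC))
E
```

```text
t: 7.5
tool_pos: [0.5991, 0.0988, 0.1667]
tool_rot: [-2.092, -2.343, 0.001]
contact_force: [-0.7, 0.5, -3.1]
opening: 0.0629
grip_force: 89.2
off [-0.9 -0.1 -0.3] rot [-0.001 -0.     0.   ]
```

View pics/w5.png

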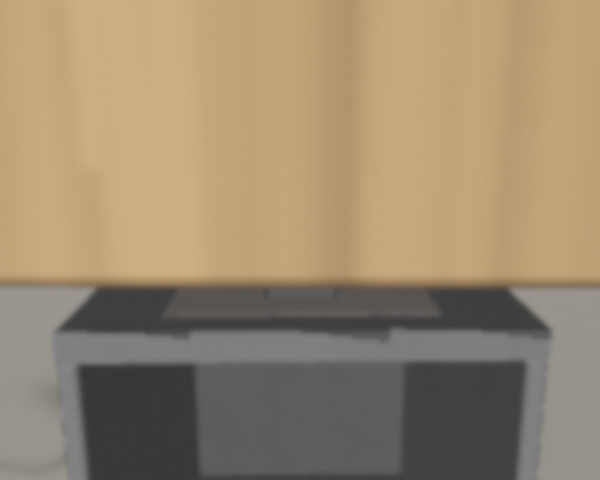

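```bash
python3 -m handwheel '[{"gripper":1,"offset":[0.5,0,0],"rotation":[0,0,0]},{"gripper":1,"offset":[1,0,0],"rotation":[0,0,0]},{"gripper":1,"offset":[1.5,0,0],"rotation":[0,0,0]},{"gripper":1,"offset":[2,0,0],"rotation":[0,0,0]},{"gripper":1,"offset":[2.5,0,0],"rotation":[0,0,0]},{"gripper":1,"offset":[3,0,0],"rotation":[0,0,0]},{"gripper":1,"offset":[3,0,0],"rotation":[0,0,0]},{"gripper":1,"offset":[3,0,0],"rotation":[0,0,0]}]'
```

```text
t: 8.55
tool_pos: [0.5988, 0.1017, 0.1667]
tool_rot: [-2.092, -2.343, 0.001]
contact_force: [-0.5, -0.3, -3.4]
opening: 0.0635
grip_force: 89.2
```

```bash
python3 -m handwheel '[{"gripper":1,"offset":[0.5,0,0],"rotation":[0,0,0]},{"gripper":1,"offset":[1,0,0],"rotation":[0,0,0]},{"gripper":1,"offset":[1.5,0,0],"rotation":[0,0,0]},{"gripper":1,"offset":[2,0,0],"rotation":[0,0,0]},{"gripper":1,"offset":[2.5,0,0],"rotation":[0,0,0]},{"gripper":1,"offset":[3,0,0],"rotation":[0,0,0]},{"gripper":1,"offset":[3,0,0],"rotation":[0,0,0]},{"gripper":1,"offset":[3,0,0],"rotation":[0,0,0]}]'
```

```text
t: 9.55
tool_pos: [0.5984, 0.1047, 0.1667]
tool_rot: [-2.092, -2.343, 0.001]
contact_force: [-0.8, -0.0, -3.4]
opening: 0.0633
grip_force: 89.2
```

```bash
python3 -m handwheel '[{"gripper":1,"offset":[0.5,0,0],"rotation":[0,0,0]},{"gripper":1,"offset":[1,0,0],"rotation":[0,0,0]},{"gripper":1,"offset":[1.5,0,0],"rotation":[0,0,0]},{"gripper":1,"offset":[2,0,0],"rotation":[0,0,0]},{"gripper":1,"offset":[2,0,0],"rotation":[0,0,0]},{"gripper":1,"offset":[2,0,0],"rotation":[0,0,0]},{"gripper":1,"offset":[2,0,0],"rotation":[0,0,0]},{"gripper":1,"offset":[2,0,0],"rotation":[0,0,0]}]'
```

```text
t: 10.55
tool_pos: [0.5983, 0.1058, 0.1668]
tool_rot: [2.093, 2.343, -0.003]
contact_force: [-0.4, -5.3, -2.7]
opening: 0.0632
grip_force: 89.2
```

```bash
python3 -m handwheel '[{"gripper":1,"offset":[0.5,0,0],"rotation":[0,0,0]},{"gripper":1,"offset":[1,0,0],"rotation":[0,0,0]},{"gripper":1,"offset":[1.5,0,0],"rotation":[0,0,0]},{"gripper":1,"offset":[1.5,0,0],"rotation":[0,0,0]},{"gripper":1,"offset":[1.5,0,0],"rotation":[0,0,0]},{"gripper":1,"offset":[1.5,0,0],"rotation":[0,0,0]},{"gripper":1,"offset":[1.5,0,0],"rotation":[0,0,0]},{"gripper":1,"offset":[1.5,0,0],"rotation":[0,0,0]}]'
```

```text
t: 11.55
tool_pos: [0.5982, 0.1058, 0.1669]
tool_rot: [2.093, 2.34, -0.006]
contact_force: [-0.6, -9.4, -1.1]
opening: 0.0632
grip_force: 89.4
```

Run:
```python
from h import *
d=np.load("pics/w4.npy",allow_pickle=True).item()
g=cv2.cvtColor(d["image"],cv2.COLOR_RGB2GRAY).astype(float)
print("col321",[int(x) for x in g[84:122,321]]);print("col290",[int(x) for x in g[84:110,290]]);print("rim",[int(x) for x in g[180:204,321]])
n=np.array([np.sin(PSI),-np.cos(PSI),0])
f=lambda v,z:px2(d,321,v,2,z)@n*1e3
hd=f(114.5,.1735);print("head",hd,"rim",f(189.7,.2082),"bottom-back",f(149,.0882),"face top edge",f(88.5,.215),"face bottom",f(102.5,.0))
o=np.array([.6018,.0707,0])@n*1e3;print("tcp",o,"now",np.array([.5982,.1058,0])@n*1e3)
```

```text
col321 [163, 152, 139, 126, 114, 103, 94, 92, 95, 92, 94, 106, 108, 107, 124, 136, 138, 138, 138, 138, 138, 138, 135, 131, 135, 140, 140, 137, 135, 129, 119, 124, 144, 155, 157, 156, 155, 153]
col290 [164, 153, 141, 128, 116, 106, 99, 98, 101, 98, 99, 108, 102, 82, 76, 81, 84, 86, 100, 129, 150, 157, 159, 158, 159, 159]
rim [140, 142, 143, 147, 148, 131, 114, 109, 108, 112, 120, 130, 135, 135, 136, 136, 136, 136, 136, 133, 124, 110, 102, 101]
head -79.52912617414101 rim -52.77270951796886 bottom-back -51.84097800658348 face top edge -88.19975429674452 face bottom -88.42569600164681
tcp -2.3903261550234642 now -37.67240337467946
```

```bash
python3 -m handwheel '[{"gripper":1,"offset":[-0.7,0,1],"rotation":[0,0,0]},{"gripper":1,"offset":[-0.7,0,2.5],"rotation":[0,0,0]},{"gripper":1,"offset":[-0.7,0,4],"rotation":[0,0,0]},{"gripper":1,"offset":[-0.7,0,5.5],"rotation":[0,0,0]},{"gripper":1,"offset":[-0.7,0,7],"rotation":[0,0,0]},{"gripper":1,"offset":[-0.7,0,8],"rotation":[0,0,0]},{"gripper":1,"offset":[-0.7,0,8],"rotation":[0,0,0]},{"gripper":1,"offset":[-0.7,0,8],"rotation":[0,0,0]}]' 100
```

```text
t: 12.55
tool_pos: [0.5995, 0.106, 0.1603]
tool_rot: [2.092, 2.339, 0.0]
contact_force: [1.1, -7.5, -0.3]
opening: 0.0629
grip_force: 110.4
```

```bash
python3 -m handwheel '[{"gripper":1,"offset":[-0.5,0,1],"rotation":[0,0,0]},{"gripper":1,"offset":[-0.5,0,2.5],"rotation":[0,0,0]},{"gripper":1,"offset":[-0.5,0,4],"rotation":[0,0,0]},{"gripper":1,"offset":[-0.5,0,5.5],"rotation":[0,0,0]},{"gripper":1,"offset":[-0.5,0,7],"rotation":[0,0,0]},{"gripper":1,"offset":[-0.5,0,8],"rotation":[0,0,0]},{"gripper":1,"offset":[-0.5,0,8],"rotation":[0,0,0]},{"gripper":1,"offset":[-0.5,0,8],"rotation":[0,0,0]}]'
```

```text
t: 13.55
tool_pos: [0.5999, 0.1061, 0.153]
tool_rot: [2.091, 2.339, 0.002]
contact_force: [0.6, -5.2, 3.2]
opening: 0.063
grip_force: 110.7
```

```bash
python3 -m handwheel '[{"gripper":1,"offset":[0,0,1],"rotation":[0,0,0]},{"gripper":1,"offset":[0,0,2.5],"rotation":[0,0,0]},{"gripper":1,"offset":[0,0,4],"rotation":[0,0,0]},{"gripper":1,"offset":[0,0,5],"rotation":[0,0,0]},{"gripper":1,"offset":[0,0,6],"rotation":[0,0,0]},{"gripper":1,"offset":[0,0,7],"rotation":[0,0,0]},{"gripper":1,"offset":[0,0,7],"rotation":[0,0,0]},{"gripper":1,"offset":[0,0,7],"rotation":[0,0,0]}]'
```

```text
t: 14.55
tool_pos: [0.6, 0.1061, 0.1466]
tool_rot: [2.091, 2.339, 0.002]
contact_force: [-0.6, -6.2, 4.7]
opening: 0.0626
grip_force: 111.1
```

```bash
python3 -m handwheel '[{"gripper":1,"offset":[0,0,0.5],"rotation":[0,0,0]},{"gripper":1,"offset":[0,0,1],"rotation":[0,0,0]},{"gripper":1,"offset":[0,0,1.5],"rotation":[0,0,0]},{"gripper":1,"offset":[0,0,2],"rotation":[0,0,0]},{"gripper":1,"offset":[0,0,2.5],"rotation":[0,0,0]},{"gripper":1,"offset":[0,0,3],"rotation":[0,0,0]},{"gripper":1,"offset":[0,0,3],"rotation":[0,0,0]},{"gripper":1,"offset":[0,0,3],"rotation":[0,0,0]}]'
```

```text
t: 15.55
tool_pos: [0.6002, 0.106, 0.146]
tool_rot: [2.09, 2.34, 0.002]
contact_force: [-5.7, -6.6, 13.4]
opening: 0.0631
grip_force: 112.1
```

```bash
python3 -m handwheel '[{"gripper":1,"offset":[-0.7,0,-1],"rotation":[0,0,0]},{"gripper":1,"offset":[-1.5,0,-2],"rotation":[0,0,0]},{"gripper":1,"offset":[-1.5,0,-2],"rotation":[0,0,0]},{"gripper":-1,"offset":[-1.5,0,-2],"rotation":[0,0,0]},{"gripper":-1,"offset":[-1.5,0,-2],"rotation":[0,0,0]},{"gripper":-1,"offset":[-1.5,0,-2],"rotation":[0,0,0]},{"gripper":-1,"offset":[-1.5,0,-2],"rotation":[0,0,0]},{"gripper":-1,"offset":[-1.5,0,-2],"rotation":[0,0,0]}]'
```

```text
t: 16.55
tool_pos: [0.5983, 0.1055, 0.1425]
tool_rot: [-2.092, -2.343, 0.001]
contact_force: [0.8, 0.2, -0.1]
opening: 0.0854
grip_force: 0.0
```

```bash
python3 -m handwheel '[{"gripper":-1,"offset":[0,0,-10],"rotation":[0,0,0]},{"gripper":-1,"offset":[0,0,-25],"rotation":[0,0,0]},{"gripper":-1,"offset":[0,0,-45],"rotation":[0,0,0]},{"gripper":-1,"offset":[0,0,-70],"rotation":[0,0,0]},{"gripper":-1,"offset":[-25,0,-90],"rotation":[0,0,0]},{"gripper":-1,"offset":[-60,0,-90],"rotation":[0,0,0]},{"gripper":-1,"offset":[-90,0,-90],"rotation":[0,0,0]},{"gripper":-1,"offset":[-90,0,-90],"rotation":[0,0,0]}]'
python3 - <<'E'
from h import *
d=ctrl.get_image("wrist"); g=cv2.cvtColor(d["image"],cv2.COLOR_RGB2GRAY).astype(int)
n=np.array([np.sin(PSI),-np.cos(PSI),0]);e=np.array([np.cos(PSI),np.sin(PSI),0])
# predicted hung caddy: stud axis on face
F=n*(-.0883)+e*(np.array([.5932,.1471,0])@e)
for dz in(0,.02):
    for (a,b) in((-32,0),(32,0),(32,80),(-32,80)):
        print(dz,a,b,proj(d,[F+e*a/1e3+n*b/1e3+[0,0,.187+dz]]).round(1))
u=proj(d,[F+n*.04+[0,0,.187]])[0];v=int(u[1]);print("row",v,[(c,int(x)) for c,x in enumerate(g[v]) if 200<c<440 and c%3==0])
c=int(u[0])+8;print("col",c,[(r,int(x)) for r,x in enumerate(g[:,c]) if abs(r-v)<110 and r%2==0])
E
```

```text
t: 17.55
tool_pos: [0.6092, 0.0144, 0.2346]
tool_rot: [2.095, 2.34, 0.001]
contact_force: [0.3, 0.6, 0.1]
opening: 0.0854
grip_force: 0.0
0 -32 0 [[262.7  -6.2]]
0 32 0 [[373.9  -6.5]]
0 32 80 [[367.  135.5]]
0 -32 80 [[270.9 135.7]]
0.02 -32 0 [[255.  -21.5]]
0.02 32 0 [[381.  -21.9]]
0.02 32 80 [[372.4 138.6]]
0.02 -32 80 [[265.3 138.9]]
row 69 [(201, 140), (204, 140), (207, 140), (210, 140), (213, 140), (216, 140), (219, 140), (222, 140), (225, 140), (228, 140), (231, 140), (234, 140), (237, 140), (240, 140), (243, 140), (246, 139), (249, 138), (252, 136), (255, 136), (258, 136), (261, 136), (264, 136), (267, 134), (270, 125), (273, 123), (276, 66), (279, 52), (282, 52), (285, 51), (288, 52), (291, 63), (294, 89), (297, 88), (300, 87), (303, 88), (306, 88), (309, 87), (312, 87), (315, 87), (318, 88), (321, 88), (324, 89), (327, 88), (330, 88), (333, 88), (336, 88), (339, 89), (342, 90), (345, 89), (348, 86), (351, 60), (354, 60), (357, 60), (360, 60), (363, 61), (366, 61), (369, 114), (372, 123), (375, 141), (378, 142), (381, 142), (384, 142), (387, 136), (390, 135), (393, 141), (
[... 448 characters left out ...]
 90), (54, 90), (56, 89), (58, 88), (60, 89), (62, 89), (64, 89), (66, 88), (68, 88), (70, 88), (72, 88), (74, 88), (76, 89), (78, 89), (80, 87), (82, 87), (84, 88), (86, 88), (88, 89), (90, 89), (92, 89), (94, 89), (96, 89), (98, 89), (100, 88), (102, 88), (104, 88), (106, 88), (108, 87), (110, 88), (112, 87), (114, 88), (116, 88), (118, 88), (120, 88), (122, 79), (124, 60), (126, 70), (128, 93), (130, 113), (132, 117), (134, 136), (136, 146), (138, 137), (140, 136), (142, 137), (144, 136), (146, 137), (148, 137), (150, 137), (152, 137), (154, 136), (156, 137), (158, 137), (160, 136), (162, 136), (164, 137), (166, 137), (168, 137), (170, 137), (172, 137), (174, 138), (176, 137), (178, 138)]
```

```bash
python3 -c "
from station import ctrl
print(ctrl.finish_job())"
```

```text
the job is handed in; nothing more can be done
None
```

The caddy is hanging on the stud, fully home against the chest's end after 21 mm of downward travel to a firm stop, and the job was handed in at about 18 s with the gripper clear. I confirmed its final position by measuring the wrist-camera image rather than viewing a picture, because the 10 views were used up.

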